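# Open the CD lid of a stored portable stereo to check for a forgotten disc

### The job

The portable CD radio on the bench is going back on the shelf, and its disc compartment has to be opened first to see whether a disc was left inside. Push its carrying handle all the way back until it lies behind the set, then gently press the front edge of the CD lid straight down once, at the ribbed patch, until it unlatches, take the finger away and let the lid swing up by itself; leave it standing fully open. Do not pick up or shift the radio, do not push or pull the lid once it has popped, and leave everything else where it is.

Things in the scene. Friction and masses are not known exactly. Their poses are not given: they have to be found in the camera images.
- cd_radio: portable CD radio, silver-grey box 220 mm deep (x), 300 wide (y), deck 135 mm above its feet; about 2.4 kg, loose on rubber feet. Origin: centre of its underside, on the board; -x points out of its front (two speaker grilles), turned to the robot to 26 degrees. On the deck: five fixed 3 mm keys before the lid, a 12 mm volume knob at the front -y corner, an aerial rod along the rear edge.
- cd_lid (a joint): angle of the CD lid, rad: 0 shut (flush with the deck), negative pressed in, hard stop at -0.043 (front edge 6 mm down), 1.35 fully open. A dark plate 152 (x) by 146 (y) by 6 mm with a round window, mid deck, hinged along its rear edge. Once freed a spring swings it up in about 1.5 s (front edge up to 0.2 m/s) and holds it open. If the handle still stands over it, it stops there at 0.6 to 1.1.
- lid_press (a point): on the lid's top, middle of its width, 13 mm behind its front edge, on three small ribs; lid shut: 59 mm in front of the radio's centre, 135 mm above its underside; moves with the lid. Push-push latch below: press about 3 mm below flush (3 N; 4 to 6 mm to be sure; thin plastic, never over 35 N) and let go. A shallower press leaves it latched; pressing an open lid down past flush latches it again.
- lid_hinge (a point): middle of the lid's hinge line (parallel to the radio's y), 80 mm behind the radio's centre and 131 mm above its underside.
- carry_handle (a joint): angle of the carrying handle, rad: 0 straight up, negative leaning to the radio's front, positive to its back, 1.5 folded right back against its stop, lying level behind the set. Starts at -0.35 to 0.08. A stiff hinge (about 1.2 N at the bar) holds it where it is left, but past about 1.0 it drops back to the stop by its own weight (0.2 kg).
- handle_bar (a point): middle of the handle's crossbar, on its centre line. The bar is parallel to the radio's y, 14 mm thick (17 mm rubber sleeve over the middle 130 mm), straight for 290 mm, and crosses over the lid; its two arms run down outside the radio's ends. It moves on a circle of 115 mm radius about the pivot.
- handle_pivot (a point): middle of the handle's hinge axis (parallel to the radio's y), 30 mm behind the radio's centre, 115 mm above its underside.
- cassette: cassette in its case, 109 x 70 x 16 mm, lying loose on the radio's deck beside the lid, at the +y end (clear of the lid by at least 2 mm). Origin: centre of its underside.
- screw_jar: glass jar with a steel cap, 64 mm across, 85 mm high, on the board, close to the +y end of the radio. Origin: centre of its underside.
- cleaner_can: aluminium spray can, 52 mm across, 155 mm high, on the board, close to the -y end of the radio. Origin: centre of its underside.
- pocket_radio: dark pocket radio lying on its back, 78 x 125 x 32 mm, on the bench to one side. Origin: centre of its underside.
- disc_case: disc jewel case, 124 x 142 x 10 mm, lying on the bench to one side. Origin: centre of its underside.
- tape_roll: roll of brown tape lying flat, 100 mm across, 24 mm high, on the bench to one side. Origin: centre of its underside.
- screwdriver: screwdriver, 150 mm long, lying on the bench to one side. Origin near its middle, underside.
- work_board: low fixed repair board on the bench with a dark rubber top, 280 mm (x) by 520 mm (y); the radio, the jar and the can stand on it. Its top is 12 to 52 mm above the bench, different each time. Origin: 60 mm below the middle of its top surface.

How it is judged:
On the way, in this order (a step that is already met when the one before it is completed fails the run):
1. the carrying handle is folded right back behind the set while the lid is still shut (value of joint carry_handle above 1.2 rad and value of joint cd_lid below 0.05 rad), for 0.2 s.
2. the front edge of the lid is pressed in, well below flush (more than about 2 mm), with the hand over the ribbed patch (value of joint cd_lid below -0.015 rad and value of joint carry_handle above 1.2 rad and horizontal distance between the grasp point and lid_press below 0.06 m).
3. the lid has popped and swung fully open (value of joint cd_lid above 1.2 rad), for 0.5 s.
At the end, for the whole second after the job is handed in: the CD lid stands open and at rest (above 1.2 rad of 1.35), the handle lies folded back (above 1.2 rad of 1.5), the radio stands level within 30 mm of where it was, and every other thing is within 30 mm of where it was (value of joint each of cd_lid, carry_handle above 1.2 rad and velocity of joint cd_lid between -0.05 and 0.05 rad/s and distance of each of cd_radio, cassette, screw_jar, cleaner_can, pocket_radio, disc_case, tape_roll, screwdriver from where it was at the start of the episode below 0.03 m and angle between cd_radio's own z axis and vertical below 0.05 rad and linear speed of cd_radio below 0.02 m/s); the robot touches nothing.
It fails at once if the radio is lifted (12 mm off its board), tipped (0.12 rad) or shifted more than 30 mm (z of cd_radio in the frame of work_board above 0.072 m or angle between cd_radio's own z axis and vertical above 0.12 rad or distance of cd_radio from where it was at the start of the episode above 0.03 m).
It fails at once if the lid is pressed with more than 35 N (contact force between the fingers and cd_lid above 35 N).
It fails at once if the popped lid is pushed back down (value of joint cd_lid between 0.08 and 1 rad and velocity of joint cd_lid below -0.3 rad/s).
It fails at once if the popped lid is pushed or pulled with more than 6 N (value of joint cd_lid above 0.1 rad and contact force between any of the fingers, the arm and cd_lid above 6 N).
It fails at once if a bystander is moved more than 30 mm (distance of any of cassette, screw_jar, cleaner_can, pocket_radio, disc_case, tape_roll, screwdriver from where it was at the start of the episode above 0.03 m).
It also fails if it takes over 48 s, if anything falls off the work surface, if the arm or the gripper's body presses on something with over 40 N, if the wrist force passes 120 N, or if a joint passes its speed limit or range.

### The arm

A 6-joint arm with a two-finger parallel gripper is mounted at the origin on the work surface. World frame = base frame: x ahead of the robot, y to its left, z up, the work surface at z = 0. Lengths are in m, angles in rad, forces in N, time in s.
With the tool pointing down it reaches from about 0.35 to 0.85 m from the base axis. Payload 8.1 kg.
Tool frame: the origin (TCP) lies midway between the tips of the shut fingers; the grasp point (between the pads) lies 19 mm behind it (robot.grip_point_offset is the distance from the TCP to the grasp point, in m); z points along the fingers, y is the line along which they close (so a half turn about z gives the same grasp; the last joint's range is limited). The gripper opens to 93 mm and grips with 3 to 60 N. Pads are 15 mm wide; open, the fingers measure 128 mm over their backs; the gripper's body (75 mm by 188 mm) begins 65 mm behind the grasp point.
Start: joints at [1.042, 0.13, 1.488, -0, 1.523, -0.085], TCP at [0.258, 0.542, 0.219] pointing down, gripper open.
Joint ranges: [-2.96, 2.96], [-0.89, 2.26], [0.02, 2.5], [-1.34, 4.48], [0, 2.73], [-2.66, 2.66]. Speed limits (rad/s): [2.39, 2.39, 2.79, 3.14, 3.14, 3.14].

### API

Orientations are given as a rotation vector (axis times angle).
In Python, from plant import robot, read_camera, job gives the robot as it stands.
- The arm moves only by the shell command python3 -m inch 'ROWS' [FORCE]. ROWS is JSON, one flat list of numbers, 5 for each row, row after row: the shift along the world's x, y, z in mm, then the turn about the world's z in degrees, then the opening in per cent of the stroke, from 0 (shut) to 100 (fully open). In form: [dx, dy, dz, yaw, hand, dx, dy, dz, yaw, hand, ...]. A call has 1 to 10 rows; each row is the pose to reach, as a shift and turn from the pose commanded when the call began; what a row does not reach only later rows make up. A row lasts 1/12 s, in which the tool goes at most 41.7 mm and 7.16 degrees, less where a joint would pass 70% of its speed; a pose out of reach is approached as far as the arm can. A call with a gripper value outside its range is refused whole. The fingers move at their own pace and stop on an object; FORCE is the grip in N (left out, the last holds). Time passes only in rows, so rows that repeat a pose let the fingers close. It gives the time, the measured TCP pose, the force, the opening and the grip force at its end, in the units of the state.
- robot.read_state(): the state, without advancing time (a new reading comes with each control period).
- read_camera(name): name is "scene" or "side" or "wrist"; returns a dict with "image" (420x560x3 uint8, blue, green, red), "K" (3x3 intrinsics, pixels), "D" ([k1, k2, p1, p2, k3] as OpenCV has them; the pictures are not rectified), "extrinsics" (4x4, takes a point from world to camera coordinates); the wrist camera has in their place "mount" (4x4, takes a point from camera to tool coordinates, whose origin is the TCP and whose axes are the flange's). Camera axes: x right, y down, z forward; pixel columns grow to the right and rows downward; lengths in m; the calibration is good to about 2 mm. A picture is of the moment at which its call begins: read the wrist's pose just before it. There is no depth.
- job.close_job(): hands the job in; it is judged then, once.
The state is a dict: "t": time; "q": joint angles; "dq": joint speeds; "joint_torque": joint torques, N m; "tool_pos": TCP position; "orientation": TCP orientation; "force": force on the tool from outside, world axes, zero at the start; "wrist_torque": the same for the moment, N m; "opening": finger opening in m; "gripper_force": force on a finger pad.
Only numpy, scipy, OpenCV 4.12 (cv2) and the standard library are available. Lean on these libraries where they do the work, as an engineer would, in place of code of your own. Each camera call takes 0.05 s, during which the arm holds its last target. There are 200 camera calls.

## Working session

There is one attempt and no reset: what is moved stays moved. The work goes in short steps, Python scripts to look and compute and a shell command to move; the robot and the scene stay as the last step left them, time stands still between calls to the robot, and variables do not carry over. Pictures are saved under pics/ and viewed, at most 10 in all, crops included, and the job is handed in when it is done.

```bash
mkdir -p pics; python3 - <<'E'
from plant import robot, read_camera
import cv2,pickle
d={}
for n in("scene","side"):
    c=read_camera(n); d[n]=c; cv2.imwrite(f"pics/{n}0.png",c["image"])
    print(n,c["K"],c["extrinsics"])
pickle.dump(d,open("cams0.pkl","wb"))
s=robot.read_state();print(s["t"],s["tool_pos"],s["orientation"])
E
```

```text
scene [[412.02798524   0.         279.21116584]
 [  0.         412.02798524 216.35063858]
 [  0.           0.           1.        ]] [[-0.69681174  0.7169555  -0.02069344  0.34293682]
 [ 0.46326659  0.42785007 -0.77609818 -0.10793715]
 [-0.54757417 -0.5503809  -0.63027248  1.63247149]
 [ 0.          0.          0.          1.        ]]
side [[527.36875666   0.         275.72738597]
 [  0.         527.36875666 215.2604534 ]
 [  0.           0.           1.        ]] [[ 0.99976837 -0.0198198   0.00838934 -0.49905021]
 [-0.00942832 -0.7537344  -0.65711153  0.12086788]
 [ 0.01934715  0.65688023 -0.75374668  1.80634641]
 [ 0.          0.          0.          1.        ]]
0.1 [0.25734771 0.54144516 0.21769346] [-6.91302270e-01 -3.06407839e+00  2.46256239e-03]
```

View pics/scene0.png

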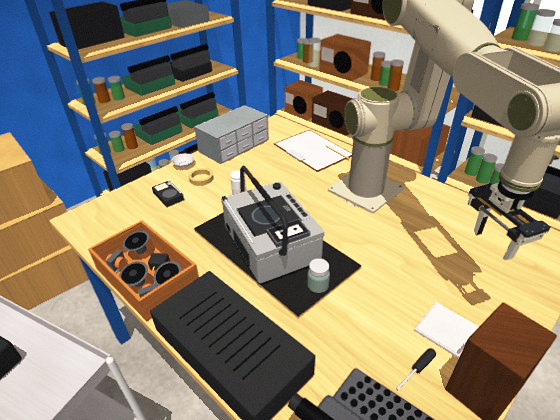

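View pics/side0.png

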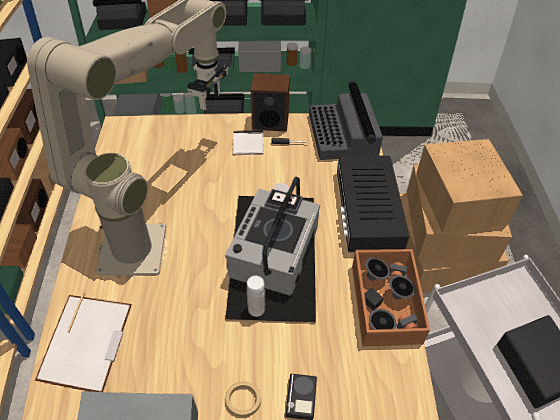

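Scene: the radio is at about (272,230), the jar at (318,275) and the can at (238,183). Side: the radio is at about (275,240), the handle bar crosses at (285,220), and the can is at (256,295). I'll zoom in on both.

```bash
python3 - <<'E'
import cv2,pickle,numpy as np
d=pickle.load(open("cams0.pkl","rb"))
def crop(n,x,y,w,h):
    i=cv2.resize(d[n]["image"][y:y+h,x:x+w],None,fx=5,fy=5,interpolation=cv2.INTER_CUBIC)
    for u in range(x//20*20+20,x+w,20): cv2.putText(i,str(u),((u-x)*5,10),0,.4,(0,0,255),1);cv2.line(i,((u-x)*5,12),((u-x)*5,20),(0,0,255),1)
    for v in range(y//20*20+20,y+h,20): cv2.putText(i,str(v),(0,(v-y)*5+4),0,.4,(0,0,255),1);cv2.line(i,(28,(v-y)*5),(36,(v-y)*5),(0,0,255),1)
    cv2.imwrite(f"pics/{n}_c.png",i)
crop("scene",210,160,130,120)
crop("side",215,170,120,120)
print(d["scene"]["D"],d["side"]["D"])
E
```

```text
[-0.01548895  0.          0.          0.          0.        ] [-0.19010321  0.          0.          0.          0.        ]
```

View pics/scene_c.png

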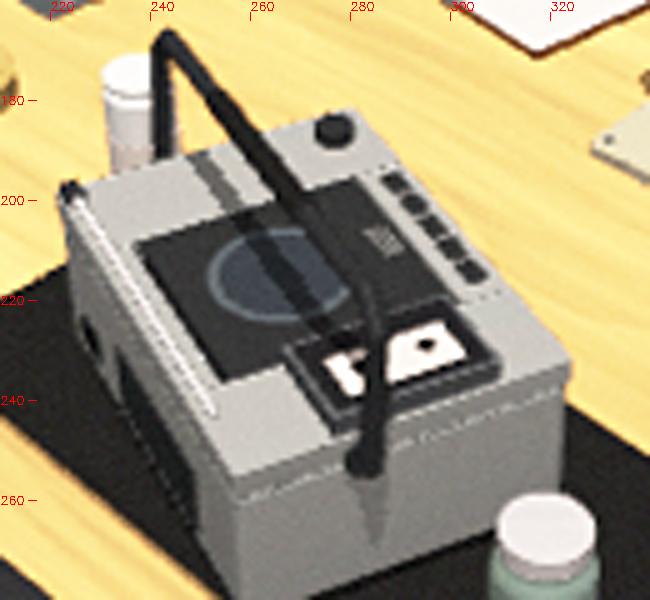

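View pics/side_c.png

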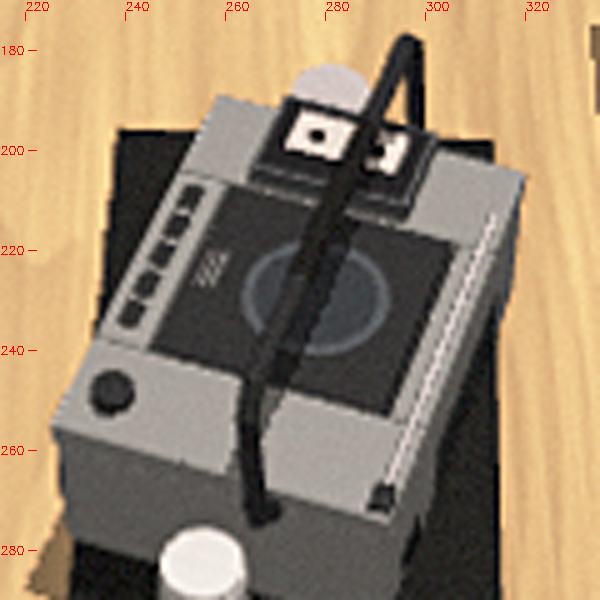

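```bash
cat > fit.py <<'E'
import cv2,pickle,numpy as np
from scipy.optimize import least_squares
def proj(c,P): 
    E=c["extrinsics"]; return cv2.projectPoints(np.array(P,float),cv2.Rodrigues(E[:3,:3])[0],E[:3,3],c["K"],np.array(c["D"]))[0][:,0]
def toworld(p,P):
    c,s=np.cos(p[2]),np.sin(p[2]); P=np.array(P,float)
    return P@np.array([[c,-s,0],[s,c,0],[0,0,1]]).T+[p[0],p[1],p[3]]
def bar(th,y): return [-.0+.03+.115*np.sin(th),y,.115+.115*np.cos(th)]
E
cat > f1.py <<'E'
from fit import *
d=pickle.load(open("cams0.pkl","rb"))
M=[[-.072,-.073,.135],[-.072,.073,.135],[.08,-.073,.135],[.08,.073,.135],[-.059,0,.135]]
Z={"scene":[[281.6,195.6],[302,220],[237.6,208.6],[254.4,236.4],[287,208]],
"side":[[245,240],[260,206.6],[293,253.6],[306.6,218.4],[257.4,223.6]]}
B={"scene":[[244,167],[284,216]],"side":[[266,247],[296.6,178.4]]}
def r(p):
    o=[]
    for n in Z:
        o.append(proj(d[n],toworld(p,M))-Z[n])
        o.append(proj(d[n],toworld(p,[bar(p[4],-p[5]),bar(p[4],p[5])]))-B[n])
    return np.concatenate(o).ravel()
s=least_squares(r,[.5,0,-.3,.03,0,.15],loss="soft_l1")
np.set_printoptions(precision=4,suppress=True)
print(s.x);print(r(s.x).reshape(-1,2).round(1).tolist())
print(toworld(s.x,[[-.059,0,.135],bar(s.x[4],0),bar(1.5,0),[.03,0,.115]]),np.degrees(s.x[2]))
np.save("pose.npy",s.x)
E
python3 f1.py
```

```text
[ 0.4949 -0.0328 -0.3505  0.0144 -0.0711  0.1459]
[[-1.0, -0.5], [-0.5, 0.1], [0.0, -0.6], [1.3, -1.2], [-0.0, 0.3], [-0.2, 0.2], [0.1, 2.6], [0.7, -0.3], [1.6, 0.5], [-1.1, -1.0], [-1.0, 0.2], [0.2, 0.4], [-0.1, -0.5], [-0.2, 0.3]]
[[ 0.4395 -0.0126  0.1494]
 [ 0.5154 -0.0403  0.2441]
 [ 0.6308 -0.0825  0.1375]
 [ 0.5231 -0.0431  0.1294]] -20.079707947434247
```

```bash
python3 -m inch '[0,0,41,2,0, 0,0,82,5.5,0, 12,-38,82,5.5,0, 25,-76,82,5.5,0, 37,-114,82,5.5,0, 50,-152,82,5.5,0, 62,-190,82,5.5,0, 75,-228,82,5.5,0, 88,-266,82,5.5,0, 100,-304,82,5.5,0]'
```

```text
t: 0.93
tool_pos: [0.3575, 0.2361, 0.3003]
orientation: [-0.543, -3.094, 0.0]
force: [1.3, 0.7, -0.3]
opening: 0.0309
gripper_force: 0.0
```

```bash
python3 -m inch '[11,-36,0,0,0, 22,-72,0,0,0, 33,-108,0,0,0, 44,-144,0,0,0, 55,-180,0,0,0, 65,-215,0,0,0, 75,-246,0,0,0, 75,-246,0,0,0, 75,-246,0,0,0]'; python3 - <<'E'
from plant import robot, read_camera
import cv2,pickle
s=robot.read_state(); c=read_camera("wrist"); pickle.dump((s,c),open("w1.pkl","wb"))
cv2.imwrite("pics/w1.png",c["image"]); print(s["tool_pos"],s["orientation"],s["force"],c["K"],c["D"],c["mount"])
E
```

```text
t: 1.68
tool_pos: [0.4325, -0.0095, 0.3]
orientation: [-0.549, -3.092, -0.0]
force: [-0.3, -0.9, -0.3]
opening: 0.0006
gripper_force: 0.0
[ 0.43247738 -0.00954037  0.30002582] [-5.49167306e-01 -3.09181936e+00 -1.18019536e-04] [-0.29174357 -0.88007907 -0.33716915] [[365.09558296   0.         279.02350933]
 [  0.         365.09558296 217.78020107]
 [  0.           0.           1.        ]] [-0.09515372  0.          0.          0.          0.        ] [[-1.04142930e-03 -9.66069246e-01 -2.58281103e-01  7.21665720e-02]
 [ 9.99998832e-01 -1.29513421e-03  8.12143210e-04  5.13652589e-04]
 [-1.11909527e-03 -2.58279955e-01  9.66069466e-01 -1.66212822e-01]
 [ 0.00000000e+00  0.00000000e+00  0.00000000e+00  1.00000000e+00]]
```

View pics/w1.png

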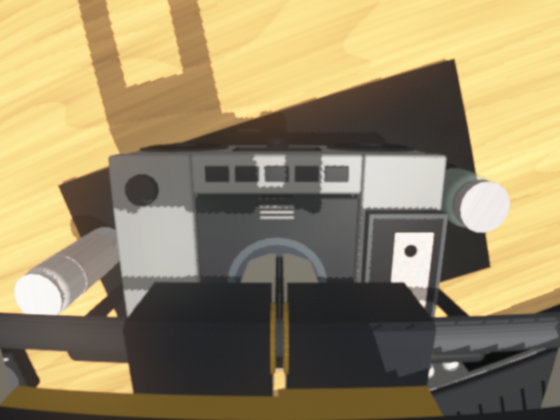

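The wrist view shows the ribs at (277,213) and the lid's front corners at (196,195) and (360,195). The deck's front corners are at (110,157) and (444,157). I'll refine the pose with these.

```bash
cat >> f1.py <<'E'
st,w=pickle.load(open("w1.pkl","rb"))
T=np.eye(4);T[:3,:3]=cv2.Rodrigues(np.array(st["orientation"]))[0];T[:3,3]=st["tool_pos"]
w["extrinsics"]=np.linalg.inv(T@w["mount"])
MW=[[-.059,0,.135],[-.072,-.073,.135],[-.072,.073,.135]];ZW=[[277,213],[196,195],[360,195]]
r2=lambda p:np.concatenate([r(p),(proj(w,toworld(p,MW))-ZW).ravel()])
print("pred with old pose",proj(w,toworld(s.x,MW)))
s=least_squares(r2,s.x,loss="soft_l1");print(s.x,r2(s.x)[-6:])
print(toworld(s.x,[[-.059,0,.135],bar(s.x[4],0),bar(1.5,0)]),np.degrees(s.x[2]))
E
python3 f1.py
```

```text
[ 0.4949 -0.0328 -0.3505  0.0144 -0.0711  0.1459]
[[-1.0, -0.5], [-0.5, 0.1], [0.0, -0.6], [1.3, -1.2], [-0.0, 0.3], [-0.2, 0.2], [0.1, 2.6], [0.7, -0.3], [1.6, 0.5], [-1.1, -1.0], [-1.0, 0.2], [0.2, 0.4], [-0.1, -0.5], [-0.2, 0.3]]
[[ 0.4395 -0.0126  0.1494]
 [ 0.5154 -0.0403  0.2441]
 [ 0.6308 -0.0825  0.1375]
 [ 0.5231 -0.0431  0.1294]] -20.079707947434247
pred with old pose [[277.7085 212.7203]
 [195.6955 198.7774]
 [359.657  198.3925]]
[ 0.4933 -0.0323 -0.3509  0.0137 -0.0564  0.146 ] [ 0.6945 -2.3492 -0.2552  1.6688 -0.4105  1.3615]
[[ 0.4379 -0.012   0.1487]
 [ 0.5154 -0.0403  0.2435]
 [ 0.6292 -0.082   0.1368]] -20.107360864401567
```

```bash
python3 -m inch '[0,0,-35,0,0, 0,0,-68,0,0, 28,-10,-68,0,0, 47,-17,-68,0,0, 61,-22,-68,0,0, 75,-27,-68,0,0, 89,-33,-68,0,0, 103,-38,-71,0,0, 117,-43,-76,0,0]'
```

```text
t: 2.48
tool_pos: [0.5503, -0.0493, 0.225]
orientation: [0.54, 3.095, 0.001]
force: [-1.9, 0.2, 0.8]
opening: 0.0007
gripper_force: 0.5
```

```bash
python3 -m inch '[11,-4,-6,0,0, 23,-8,-14,0,0, 33,-12,-24,0,0, 42,-15,-36,0,0, 50,-18,-48,0,0, 57,-21,-56,0,0, 64,-23,-56,0,0, 64,-23,-56,0,0]'; python3 - <<'E'
from plant import read_camera
import cv2,pickle
c=read_camera("side"); i=c["image"][150:300,200:360]; cv2.imwrite("pics/s2.png",cv2.resize(i,None,fx=4,fy=4,interpolation=2))
E
```

```text
t: 3.15
tool_pos: [0.6104, -0.0713, 0.1645]
orientation: [-0.539, -3.084, -0.002]
force: [-7.5, 3.9, -6.6]
opening: 0.0003
gripper_force: 4.2
```

View pics/s2.png

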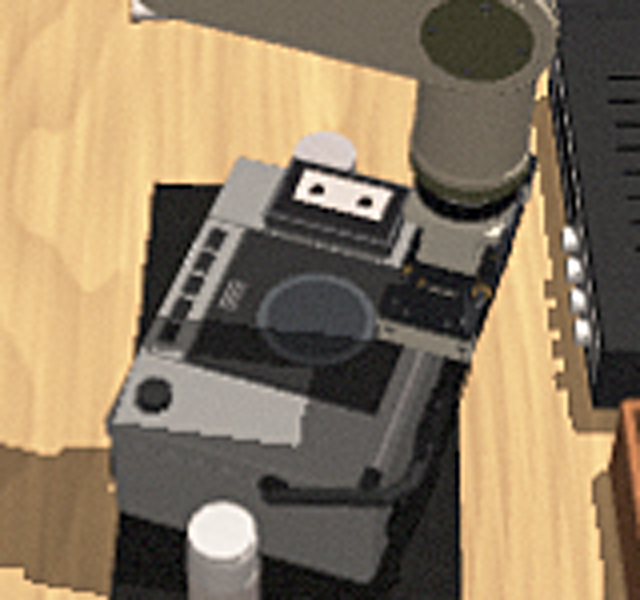

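```bash
python3 -m inch '[-10,4,5,0,0, -18,6,35,0,0, -55,20,40,0,0, -92,33,40,0,0, -130,47,40,0,0, -165,60,40,0,0, -175,63,40,0,0, -175,63,40,0,0, -175,63,40,0,0]'; python3 - <<'E'
from plant import read_camera,robot
import cv2,pickle
from fit import *
s=robot.read_state();print(s["tool_pos"],s["force"])
c=read_camera("side"); d=pickle.load(open("cams0.pkl","rb"))["side"]
p=np.array([.4933,-.0323,-.3509,.0137]); print(proj(c,toworld(p,[bar(1.5,-.14),bar(1.5,.14),[-.072,-.073,.135]])))
a=[cv2.resize(x["image"][160:310,215:345],None,fx=3,fy=3,interpolation=2) for x in (d,c)]
cv2.imwrite("pics/s3.png",np.hstack(a))
E
```

```text
t: 3.95
tool_pos: [0.4389, -0.0102, 0.2093]
orientation: [0.54, 3.093, 0.0]
force: [0.5, 0.6, -0.4]
opening: 0.0003
gripper_force: 0.0
[ 0.43889978 -0.01023292  0.20928876] [ 0.47521634  0.55562682 -0.36659399]
[[304.86672547 277.5048475 ]
 [329.383181   211.4420266 ]
 [245.17988244 239.73189695]]
```

View pics/s3.png

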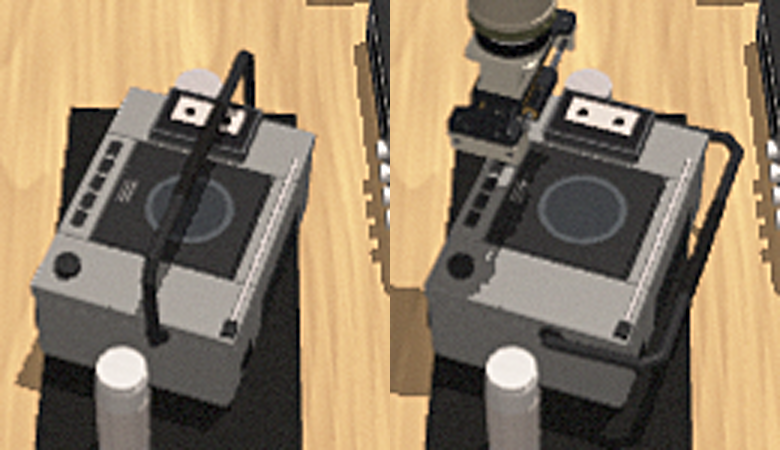

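The handle lies level behind the set, with its bar ends at side pixels (305,278) and (332,208), where the model predicts them. The radio hasn't shifted noticeably. Next I'll descend and press.

```bash
python3 -m inch '[0,-1,-25,0,0, 0,-1,-48,0,0, 0,-1,-54,0,0, 0,-1,-54,0,0]'; python3 -m inch '[0,0,-2,0,0, 0,0,-4,0,0, 0,0,-4,0,0]'; python3 -m inch '[0,0,-1.5,0,0, 0,0,-1.5,0,0]'
```

```text
t: 4.33
tool_pos: [0.4378, -0.012, 0.1526]
orientation: [-0.543, -3.09, 0.0]
force: [-0.9, 0.1, 0.1]
opening: 0.0003
gripper_force: 0.0
t: 4.58
tool_pos: [0.4394, -0.0122, 0.1515]
orientation: [0.543, 3.093, 0.0]
force: [0.1, -0.2, 1.0]
opening: 0.0005
gripper_force: 0.0
t: 4.75
tool_pos: [0.4394, -0.0123, 0.15]
orientation: [0.543, 3.092, 0.0]
force: [1.4, -0.2, 2.5]
opening: 0.0008
gripper_force: 1.0
```

```bash
python3 -m inch '[0,0,-1,0,0, 0,0,-1,0,0]'; python3 -m inch '[0,0,-1,0,0, 0,0,-1,0,0]'
```

```text
t: 4.92
tool_pos: [0.4393, -0.0122, 0.1488]
orientation: [0.543, 3.092, 0.0]
force: [2.5, -0.2, 3.1]
opening: 0.0006
gripper_force: 1.3
t: 5.08
tool_pos: [0.4391, -0.0122, 0.1475]
orientation: [0.543, 3.093, -0.0]
force: [2.5, -0.6, 3.1]
opening: 0.0003
gripper_force: 1.4
```

```bash
python3 -m inch '[0,0,-1,0,0, 0,0,-1,0,0]'
```

```text
t: 5.25
tool_pos: [0.4388, -0.0122, 0.1462]
orientation: [0.544, 3.094, -0.0]
force: [3.0, -0.2, 2.4]
opening: 0.0004
gripper_force: 1.6
```

```bash
python3 -m inch '[0,0,35,0,0, -12,4,70,0,0, -40,15,95,0,0, -70,25,115,0,0, -85,31,135,0,0, -85,31,150,0,0, -85,31,150,0,0, -85,31,150,0,0, -85,31,150,0,0, -85,31,150,0,0]'; python3 -m inch '[0,0,0,0,0,0,0,0,0,0,0,0,0,0,0,0,0,0,0,0,0,0,0,0,0,0,0,0,0,0,0,0,0,0,0,0,0,0,0,0,0,0,0,0,0,0,0,0,0,0]'; python3 -m inch '[0,0,0,0,0,0,0,0,0,0,0,0,0,0,0,0,0,0,0,0,0,0,0,0,0,0,0,0,0,0,0,0,0,0,0,0,0,0,0,0,0,0,0,0,0,0,0,0,0,0]'; python3 - <<'E'
from plant import read_camera
import cv2,numpy as np
a=[cv2.resize(read_camera(n)["image"][y:y+150,x:x+130],None,fx=3,fy=3,interpolation=2) for n,x,y in(("scene",210,140),("side",215,160))]
cv2.imwrite("pics/s4.png",np.hstack(a))
E
```

```text
t: 6.08
tool_pos: [0.3531, 0.0188, 0.2943]
orientation: [-0.543, -3.091, 0.0]
force: [0.2, -0.4, -0.4]
opening: 0.0003
gripper_force: 0.0
t: 6.92
tool_pos: [0.3536, 0.0189, 0.2962]
orientation: [0.544, 3.094, -0.0]
force: [-0.1, -0.4, -0.3]
opening: 0.0003
gripper_force: 0.0
t: 7.75
tool_pos: [0.3536, 0.0189, 0.2961]
orientation: [0.544, 3.094, -0.0]
force: [-0.1, -0.5, 0.4]
opening: 0.0003
gripper_force: 0.0
```

View pics/s4.png

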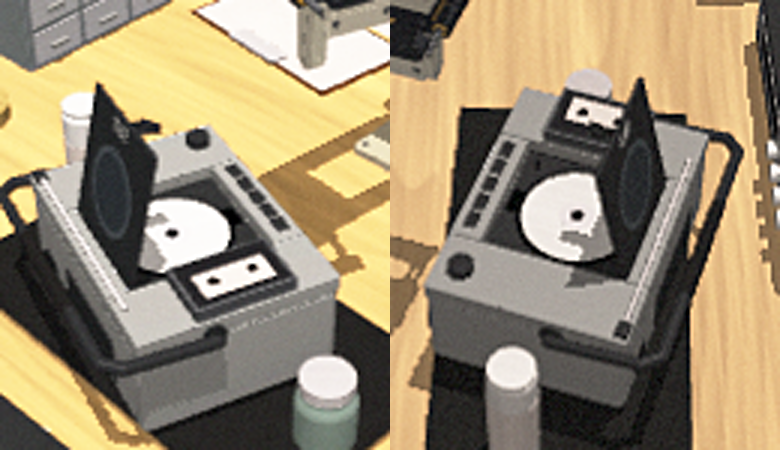

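The lid stands fully open at about (110,180) in the left panel and a disc is inside. The handle is folded back and the arm is clear. I'll let it settle, then hand in.

```bash
python3 -m inch '[0,0,0,0,0,0,0,0,0,0,0,0,0,0,0,0,0,0,0,0,0,0,0,0,0,0,0,0,0,0,0,0,0,0,0,0,0,0,0,0,0,0,0,0,0,0,0,0,0,0]' >/dev/null; python3 -c "
from plant import job
print(job.close_job())"
```

```text
the job is handed in; nothing more can be done
None
```

I folded the carrying handle back, pressed the CD lid once and it swung fully open. A disc is inside, everything else looked undisturbed in the camera views, and the job is handed in; no verdict came back.

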